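# Unpin the parts carousel and hold the wing-nut jar at the pointer

### The job

The parts carousel is still locked for transport: draw the lock pin straight up out of its socket (a spring detent grips it) and put it in the low round tin so it is not lost. Then take the carousel by its upright handle, turn it until the jar with the wing nut on its lid stands squarely at the fixed pointer, and keep hold of the handle so that the carousel cannot run on: finish still gripping it, with the jars all seated in their pockets and the other things on the table left where they lie.

Things in the scene. Friction and masses are not known exactly. Their poses are not given: they have to be found in the camera images.
- foot: the carousel's fixed foot: a grey cast disc 196 mm across that cannot shift. Origin on the table under the centre of rotation; z up, -x points to the carousel's front, where a thin steel pointer on a post (138 mm out from the centre, top 57 mm above the table) points inward at the rim
- deck: round dark steel deck, 200 mm across, top 42 mm above the table; turns almost freely either way on the foot's axis (over half a turn) once the lock pin is out. Origin on the axis at table level, axes at the start as the foot's. Six stations 60 degrees apart at 72 mm radius: five ring pockets (8 mm high), four with jars and one empty, and the handle. A rim ear (reach 125 mm) has the pin's hole
- handle: upright black machine handle on the deck, round; it revolves freely on its own spindle, so it may be gripped and led round without turning the gripper. Origin at its foot on its axis, 52 mm above the table; the straight upper part is 20 mm in diameter from 100 to 138 mm above the table, top at 142 mm, 72 mm from the carousel's axis
- lock_pin: steel lock pin, 68 mm long, 60 g, loose: 10 mm shaft grooved near its tip, 21 mm collar 39 mm up, above it a ringed grip 17 mm thick, 26 mm long. Origin at its tip, z to the grip. It starts upright through the deck's ear in the foot's socket, top 72 mm above the table; a spring plunger in the groove yields to a straight pull up of about 8 to 12 N; clear of the ear after 38 mm
- pin_mid (a point): point on the lock pin's axis half way along it, 34 mm from the tip
- socket (a point): mouth of the lock-pin socket, on its axis, 30 mm above the table (axes as the foot's)
- front (a point): point on the foot in line with the pointer, 72 mm from the carousel's axis and level with the deck's top, 42 mm above the table: the wanted jar's axis must come to stand here
- parts_tin: low round open tin, 94 mm across, 35 mm high, 80 mm clear inside, floor 4 mm thick, loose, 0.22 kg. Origin under its centre
- jar_wing: the wanted jar: small glass jar with a steel lid, 46 mm across, on whose lid a steel wing nut (two thin wings rising from a hub, 43 mm over the wings) is fixed as a sample. Loose in its pocket. Origin under its centre, z up; lid top 43 mm and highest point 62 mm above its underside, about 104 mm above the table
- jar_nut: a like jar with a large flat hexagon nut on its lid; same size and origin
- jar_bolt: a like jar with a hexagon bolt, thread up, on its lid; same size and origin
- jar_dome: a like jar with a domed cap nut on its lid; same size and origin
- red_pliers: slim pliers with dipped grips lying on the table, 145 mm long; a bystander
Things that resemble listed ones, but are neither listed nor needed, are in the scene too. What is shaped like the parts_tin but pink is not meant.

How it is judged (in metres and radians):
On the way, in this order (a step that is already met when the one before it is completed fails the run):
1. the lock pin is drawn out of the socket and clear of the deck's ear (z of lock_pin in the frame of socket above 0.015 m), for 0.1 s.
2. the lock pin lies in the tin, let go (horizontal distance between pin_mid and parts_tin below 0.045 m and z of pin_mid in the frame of parts_tin below 0.055 m and contact force between the fingers and lock_pin below 0.05 N), for 0.2 s.
At the end, for the whole second after the job is handed in: the gripper holds the handle (over 2 N); the carousel is still, the wing-nut jar within 10 mm of its place at the pointer; all jars upright in their pockets; the lock pin lies let go in the upright tin (its middle within 45 mm of the tin's axis, under 55 mm high) (all of step 2 and horizontal distance between jar_wing and front below 0.01 m and angular speed of deck below 0.1 rad/s and contact force between the fingers and handle above 2 N and angle between each of jar_wing, parts_tin's own z axis and vertical below 0.2 rad and not (angle between any of jar_wing, jar_nut, jar_bolt, jar_dome's own z axis and vertical above 0.35 rad or z of any of jar_wing, jar_nut, jar_bolt, jar_dome in the frame of foot above 0.054 m)); the arm keeps its last pose, push and grip.
It fails at once if a jar is tipped over or lifted out of its pocket (angle between any of jar_wing, jar_nut, jar_bolt, jar_dome's own z axis and vertical above 0.35 rad or z of any of jar_wing, jar_nut, jar_bolt, jar_dome in the frame of foot above 0.054 m).
It fails at once if the pliers lying beside the carousel are shifted by more than 30 mm (distance of red_pliers from where it was at the start of the episode above 0.03 m).
It also fails if it takes over 58 s, if anything falls off the work surface, if the arm or the gripper's body presses on something with over 40 N, if the wrist force passes 120 N, or if a joint passes its speed limit or range.

### The arm

A 6-joint arm with a two-finger parallel gripper is mounted at the origin on a cart in front of the work surface, level with it; the furniture and walls round the work are solid. World frame = base frame: x ahead of the robot, y to its left, z up, the work surface at z = 0. Lengths are in mm, angles in rad, forces in N, time in s.
With the tool pointing down it reaches from about 275 to 1000 mm from the base axis. Payload 8.4 kg.
Tool frame: the origin (TCP) lies at the very end of the fingers, on their centre line; the grasp point (between the pads) lies 19 mm behind it; z points along the fingers, y is the line along which they close (so a half turn about z gives the same grasp; the last joint's range is limited). The gripper opens to 85 mm and grips with 20 to 120 N. Pads are 22 mm wide; open, the fingers measure 114 mm over their backs; the gripper's body (76 mm by 85 mm) begins 54 mm behind the grasp point. The pads swing forward as they close: fully open they stand 13 mm farther back than shut.
Start: joints at [-1.214, 0.353, 1.633, -0, 1.155, -0.002], TCP at [219.468, -585.202, 231.281] pointing down, gripper open.
Joint ranges: [-2.63, 2.63], [-0.92, 2.1], [0.06, 2.66], [-1.3, 4.44], [0, 2.69], [-3.02, 3.02]. Speed limits (rad/s): [2.22, 2.22, 2.79, 3.14, 3.14, 3.14].

### API

Orientations are given as [roll, pitch, yaw] about the fixed x, y, z axes, in that order (R = Rz(yaw) Ry(pitch) Rx(roll)).
In Python, from rig import sensors, grab_frame, camera_params, order gives the robot as it stands. The module is installed in compiled form; this text tells all that it offers.
- The arm moves only by the tool move_arm, never from a script. Its argument "motion" is a list of rows, each a list of 7 numbers: the turn, a rotation vector about the tool's x, y, z in normalised numbers (1 is 90 degrees), then the shift along the tool's x, y, z in normalised numbers (1 is 1 m), then the finger opening in m, from 0 to 0.0854. A call has 1 to 8 rows; each row is the pose to reach, as a shift and turn from the pose commanded when the call began, along the tool's axes at that moment; what a row does not reach only later rows make up. A row lasts 1/8 s, in which the tool goes at most 62.5 mm and 10.7 degrees, less where a joint would pass 70% of its speed; a pose out of reach is approached as far as the arm can. A shift or turn number past 1, either way, is cut back to 1. A call with a gripper value outside its range is refused whole. The fingers move at their own pace and stop on an object; "grip_force" is the grip in N (left out, the last holds). Time passes only in rows, so rows that repeat a pose let the fingers close. It gives the time, the measured TCP pose, the force, the opening and the grip force at its end, in the units of the state.
- sensors.sense(): the state, without advancing time (a new reading comes with each control period).
- grab_frame(name): name is "scene" or "top" or "wrist"; returns (picture, depth): 384x512x3 uint8, red, green, blue; 384x512 float32, mm along the optical axis (not along the pixel's ray), 0 where there is no reading.
- camera_params(name): a dict with "camera_matrix" (3x3 intrinsics, pixels), "world_from_camera" (4x4, takes a point from camera to world coordinates). Camera axes: x right, y down, z forward; pixel columns grow to the right and rows downward; lengths in mm; the calibration is good to about 2 mm. A picture is of the moment at which its call begins: read the wrist's pose just before it. camera_params takes no time and is no camera call; for the wrist camera it gives the pose at the moment of the call.
- order.sign_off(): hands the job in; it is judged then, once.
The state is a dict: "clock": time; "qpos": joint angles; "qvel": joint speeds; "joint_efforts": joint torques, N m; "eef_pos": TCP position; "tcp_rot": TCP orientation; "contact_force": force on the tool from outside, world axes, zero at the start; "wrist_torque": the same for the moment, N m; "opening": opening from 0.0 (shut) to 1.0 (fully open); "grasp_force": force on a finger pad.
Only numpy, scipy, OpenCV 4.12 (cv2) and the standard library are available. Lean on these libraries where they do the work, as an engineer would, in place of code of your own. Each camera call takes 0.05 s, during which the arm holds its last target. There are 200 camera calls.

## Working session

There is one attempt and no reset: what is moved stays moved. The work goes in short steps, Python scripts to look and compute and a tool call to move; the robot and the scene stay as the last step left them, time stands still between calls to the robot, and variables do not carry over. Pictures are saved under pics/ and viewed, at most 10 in all, crops included, and the job is handed in when it is done.

Besides the shell and the picture viewer there is one more tool, called after "Request:" by a JSON object that holds its "fn" and its "kwargs", one argument or row to a line. move_arm: Moves the arm, as the interface text tells. Its arguments: {"type":"object","properties":{"motion":{"type":"array","items":{"type":"array","items":{"type":"number"}}},"grip_force":{"type":"number"}},"required":["motion"]}

```bash
mkdir -p pics; cat > h.py <<'E'
import numpy as np, cv2
from rig import sensors, grab_frame, camera_params, order
def snap(n,f=None):
    p=camera_params(n); im,d=grab_frame(n)
    if f: cv2.imwrite('pics/'+f,cv2.cvtColor(im,cv2.COLOR_RGB2BGR))
    return im,d,p
def world(d,p):
    K=p['camera_matrix'];T=np.array(p['world_from_camera']);v,u=np.mgrid[:d.shape[0],:d.shape[1]]
    X=np.stack([(u-K[0][2])/K[0][0]*d,(v-K[1][2])/K[1][1]*d,d],-1)
    W=X@T[:3,:3].T+T[:3,3]; W[d==0]=np.nan; return W
E
python3 - <<'E'
from h import *
print(sensors.sense())
for n in('scene','top'):
    im,d,p=snap(n,n+'1.png'); np.savez(n+'1.npz',im=im,W=world(d,p)); print(n,np.array(p['world_from_camera'])[:3].round(2).tolist(), np.array(p['camera_matrix'])[0])
a=cv2.imread('pics/scene1.png');b=cv2.imread('pics/top1.png')
E
```

```text
{'clock': 0.0, 'qpos': array([-1.21440627e+00,  3.53644304e-01,  1.63413948e+00,  9.37824626e-06,
        1.15522280e+00, -2.36935113e-03]), 'qvel': array([ 0.00140646, -0.00119567,  0.00056069,  0.00024628, -0.00031908,
       -0.00040327]), 'joint_efforts': array([ 3.94486381e-05, -6.05247402e+01, -3.42060113e+01, -1.35842929e-04,
        9.37710924e-03,  6.45349630e-06]), 'eef_pos': array([ 219.29635955, -584.74410331,  230.56180606]), 'tcp_rot': array([-3.14017874e+00, -1.19247373e-05,  3.58755608e-01]), 'contact_force': array([ 0.1462387 ,  0.84156045, -0.105599  ]), 'wrist_torque': array([ 0.04939558, -0.03916964,  0.02559051]), 'grasp_force': 0.0, 'opening': 0.9999701171945852}
scene [[0.44, -0.4, 0.8, -556.29], [-0.9, -0.2, 0.39, -793.17], [0.0, -0.89, -0.45, 686.72]] [464.74084919   0.         260.59295656]
top [[0.0, -0.99, 0.14, 368.0], [-1.0, -0.0, -0.01, -244.91], [0.01, -0.14, -0.99, 1126.2]] [362.98941843   0.         256.84013496]
```

View pics/top1.png

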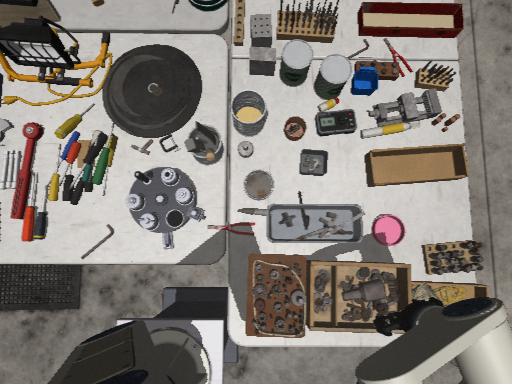

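View pics/scene1.png

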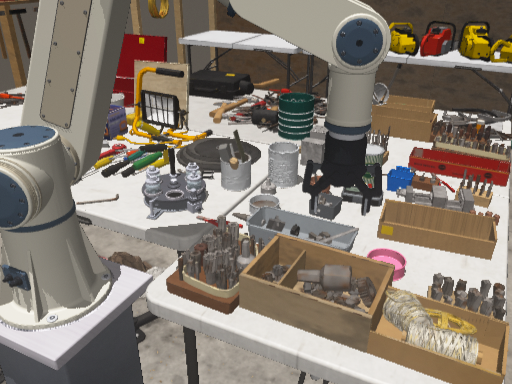

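The top picture shows the carousel at (165,200), with something at its front near (168,240). The grey low tin is at (258,184), the pink one (the decoy) at (388,229), and the pliers at (232,229). I'll look at a close crop next.

```bash
python3 - <<'E'
from h import *
f=np.load('top1.npz');im=f['im'];W=f['W']
c=cv2.cvtColor(im[155:260,112:284],cv2.COLOR_RGB2BGR); c=cv2.resize(c,None,fx=4.6,fy=4.6,interpolation=cv2.INTER_CUBIC)
cv2.imwrite('pics/crop1.png',c)
for n,(u,v) in dict(car=(165,203),front=(168,240),tin=(258,184),handle=(143,176),wn=(240,150),pl=(232,229),knob=(246,149)).items(): print(n,W[v,u].round(0))
# deck: points with z 36..48 near carousel
c0=W[203,165,:2]
m=(abs(W[...,2]-42)<4)&(np.hypot(W[...,0]-c0[0],W[...,1]-c0[1])<130)
print(m.sum(),W[m].mean(0))
t=W[184,258,:2]; m=(abs(W[...,2]-35)<4)&(np.hypot(W[...,0]-t[0],W[...,1]-t[1])<65)
P=W[m][:,:2]; print('tin',len(P),cv2.minEnclosingCircle(P.astype(np.float32)))
hm=(W[...,2]>120)&(np.hypot(W[...,0]-c0[0],W[...,1]-c0[1])<130); print('handle',W[hm].round(0))
v,u=np.where(hm);print(u.min(),u.max(),v.min(),v.max())
E
```

```text
car [491.  16.  44.]
front [382.  13.   1.]
tin [ 555. -262.   16.]
handle [560.  64. 114.]
wn [ 660. -206.   28.]
pl [ 416. -183.    1.]
knob [ 661. -225.   35.]
2059 [498.63089417  23.64484071  41.50531268]
tin 83 ((552.206787109375, -262.57965087890625), 46.570762634277344)
handle [[569.  77. 138.]
 [569.  73. 140.]
 [569.  71. 139.]
 [566.  79. 138.]
 [566.  75. 141.]
 [565.  72. 143.]
 [566.  70. 141.]
 [566.  68. 140.]
 [566.  65. 138.]
 [563.  81. 142.]
 [563.  78. 141.]
 [562.  75. 143.]
 [562.  72. 144.]
 [563.  69. 142.]
 [563.  67. 141.]
 [563.  65. 138.]
 [565.  65. 129.]
 [560.  81. 140.]
 [560.  77. 142.]
 [560.  75. 143.]
 [560.  72. 142.]
 [560.  70. 141.]
 [560.  67. 140.]
 [560.  64. 143.]
 [562.  65. 131.]
 [564.  65. 122.]
 [558.  81. 139.]
 [558.  78. 139.]
 [557.  75. 142.]
 [557.  71. 145.]
 [557.  70. 141.]
 [557.  67. 142.]
 [558.  65. 137.]
 [559.  64. 132.]
 [560.  63. 125.]
 [555.  81. 138.]
 [555.  79. 138.]
 [555.  75. 139.]
 [554.  72. 141.]
 [554.  69. 141.]
 [555.  68. 138.]
 [555.  65. 137.]
 [557.  65. 130.]
 [558.  65. 121.]
 [552.  76. 139.]
 [552.  72. 141.]
 [552.  71. 137.]
 [553.  69. 134.]
 [554.  67. 131.]
 [554.  65. 128.]
 [551.  76. 129.]
 [551.  72. 132.]
 [552.  71. 126.]
 [552.  69. 125.]]
134 142 171 178
```

View pics/crop1.png

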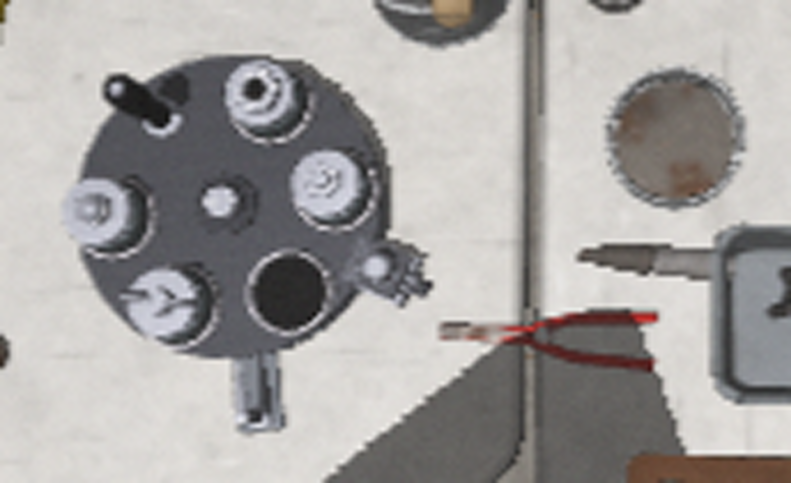

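The wing-nut jar is at crop (165,300). The jars it could be confused with are dome (95,212), hex nut (262,98) and bolt (328,185). The handle is at (120,85), the pin in the ear at (378,268), the pointer at (258,390), the tin at (677,137) and the pliers at (550,340).

```bash
cat >> h.py <<'E'
from scipy.spatial.transform import Rotation as Ro
def ray(p,u,v,z):
    K=np.array(p['camera_matrix']);T=np.array(p['world_from_camera']);r=T[:3,:3]@np.linalg.solve(K,[u,v,1]);o=T[:3,3]
    return o+r*(z-o[2])/r[2]
def go(pos,yaw,base=None):
    s=sensors.sense(); b=np.array(base[0]) if base else s['eef_pos']; R0=Ro.from_euler('xyz',base[1] if base else s['tcp_rot'])
    R1=Ro.from_euler('xyz',[np.pi,0,yaw])
    return (R0.inv()*R1).as_rotvec().round(4),(R0.inv().apply(np.array(pos)-b)/1000).round(4)
E
python3 - <<'E'
from h import *
p=camera_params('top')
q=lambda x,y:(112+x/4.6-.4,155+y/4.6-.4)
for n,x,y,z in [('pin',376,266,72),('hub',221,200,60),('wing',165,298,95),('dome',92,208,90),('nut',258,90,90),('bolt',322,178,95),('empty',290,292,42),('ptr',258,412,57),('handle',117,82,142),('plTip',440,330,5)]:
    print(n,ray(p,*q(x,y),z).round(0))
print(go([400,-20,330],0.0))
f=np.load('top1.npz');W=f['W'];m=(W[...,2]>130)&(W[...,0]>0)&(W[...,0]<700)&(W[...,1]>-650)&(W[...,1]<150)
print([(W[m][i].round(0).tolist()) for i in range(0,m.sum(),max(1,m.sum()//15))])
E
```

```text
pin [461. -74.  72.]
hub [504.  28.  60.]
wing [439.  51.  95.]
dome [495. 101.  90.]
nut [570.   0.  90.]
bolt [514. -43.  95.]
empty [446. -14.  42.]
ptr [369.   0.  57.]
handle [564.  72. 142.]
plTip [ 424. -107.    5.]
(array([-1.200e-03,  2.000e-04,  3.588e-01]), array([ 0.3675, -0.4655, -0.0988]))
[[697.0, -90.0, 187.0], [243.0, -557.0, 376.0], [240.0, -552.0, 447.0], [264.0, -566.0, 626.0], [186.0, -520.0, 319.0], [251.0, -498.0, 638.0], [235.0, -456.0, 606.0], [241.0, -502.0, 653.0], [238.0, -476.0, 663.0], [256.0, -148.0, 744.0], [231.0, -451.0, 676.0], [206.0, -561.0, 609.0], [227.0, -60.0, 691.0], [265.0, -163.0, 819.0], [216.0, -408.0, 686.0], [186.0, -578.0, 615.0]]
```

Units first: turns go in shares of 90 degrees. So 0.64 rad / 1.5708 = 0.4074.

Request:
{"fn": "move_arm", "kwargs": {
  "motion": [
    [0,0,0.0509,0.03,-0.03,-0.03,0.06],
    [0,0,0.1019,0.06,-0.08,-0.05,0.06],
    [0,0,0.1528,0.1,-0.12,-0.07,0.06],
    [0,0,0.2037,0.14,-0.16,-0.07,0.06],
    [0,0,0.2546,0.18,-0.2,-0.07,0.06],
    [0,0,0.3056,0.22,-0.24,-0.07,0.06],
    [0,0,0.3565,0.26,-0.28,-0.07,0.06],
    [0,0,0.4074,0.3,-0.32,-0.07,0.06]
  ],
  "grip_force": 40
}}

```text
clock: 1.1
eef_pos: [388.3, -178.5, 301.3]
tcp_rot: [-3.142, -0.0, -0.284]
contact_force: [0.4, 0.2, 0.3]
opening: 0.705
grasp_force: 0.0
```

```bash
python3 -c "
from h import *
print(sensors.sense()['eef_pos'],sensors.sense()['tcp_rot'],go([440,-40,300],1.18))"
```

```text
[ 388.30474982 -178.48700509  301.27616276] [-3.14157666e+00 -2.77508849e-04 -2.84128563e-01] (array([ 2.0000e-04, -2.0000e-04, -1.4641e+00]), array([ 0.0108, -0.1474,  0.0013]))
```

Scaled: -1.46 rad / 1.5708 = -0.9295.

Request:
{"fn": "move_arm", "kwargs": {
  "motion": [
    [0,0,-0.1146,0,-0.02,0,0.06],
    [0,0,-0.2292,0,-0.04,0,0.06],
    [0,0,-0.3438,0,-0.06,0,0.06],
    [0,0,-0.4647,0,-0.08,0,0.06],
    [0,0,-0.5793,0,-0.1,0,0.06],
    [0,0,-0.6939,0.01,-0.12,0,0.06],
    [0,0,-0.8149,0.01,-0.14,0,0.06],
    [0,0,-0.9295,0.01,-0.147,0,0.06]
  ]
}}

```text
clock: 2.1
eef_pos: [438.4, -40.9, 301.0]
tcp_rot: [-3.141, -0.0, 1.186]
contact_force: [0.1, -0.6, 0.8]
opening: 0.7
grasp_force: 0.0
```

```bash
python3 - <<'E'
from h import *
print(sensors.sense()['eef_pos'],sensors.sense()['tcp_rot'])
im,d,p=snap('wrist','w1.png'); np.savez('w1.npz',im=im,W=world(d,p),K=p['camera_matrix'],T=p['world_from_camera'])
print(np.array(p['world_from_camera'])[:3].round(2))
E
```

```text
[438.43474898 -40.8641725  300.99512145] [-3.14093913e+00 -1.10405258e-05  1.18587456e+00]
[[ 9.3000e-01 -3.6000e-01 -1.0000e-01  4.6426e+02]
 [-3.8000e-01 -8.9000e-01 -2.5000e-01  2.3160e+01]
 [-0.0000e+00  2.7000e-01 -9.6000e-01  4.4314e+02]]
```

View pics/w1.png

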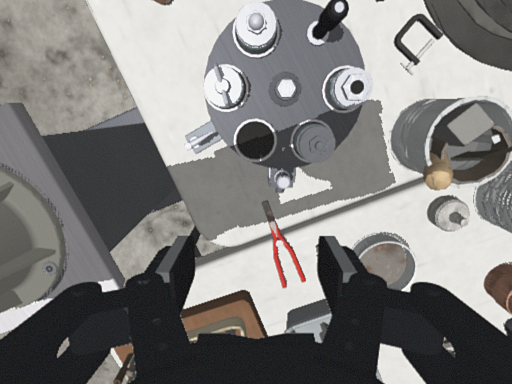

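The wrist view shows the carousel hub at (287,88), the pin's top at (283,181), the wing-nut jar at (222,87), the pointer at (200,138), the handle at (335,10), and the pliers at (270,205)–(300,280).

```bash
python3 - <<'E'
from h import *
f=np.load('w1.npz');W=f['W'];p=dict(camera_matrix=f['K'],world_from_camera=f['T'])
from scipy.optimize import least_squares
g=np.array([504,29.])
r=np.hypot(*(W[...,:2]-g).transpose(2,0,1))
# deck edge: by angle bin max radius of z~42 pts
m=(abs(W[...,2]-42)<3)&(r<112);P=W[m]
a=np.arctan2(P[:,1]-g[1],P[:,0]-g[0]);rr=r[m];E=[]
for b in np.arange(-np.pi,np.pi,.06):
    k=(a>b)&(a<b+.06)
    if k.sum()>5: E.append(P[k][np.argmax(rr[k])][:2])
E=np.array(E);s=least_squares(lambda c:np.hypot(*(E-c).T)-100,g,loss='soft_l1',f_scale=1.);print('centre',s.x,len(E),P[:,2].mean())
c=s.x
def cl(n,u,v,z0,z1,R):
    q=W[v,u,:2] if np.isfinite(W[v,u,0]) else ray(p,u,v,z0)[:2]
    k=(W[...,2]>z0)&(W[...,2]<z1)&(np.hypot(*(W[...,:2]-q).transpose(2,0,1))<R)
    Q=W[k]; e=cv2.minEnclosingCircle(Q[:,:2].astype(np.float32)); d=np.array(e[0])-c
    print(n,len(Q),Q[:,:2].mean(0).round(1),Q[:,2].max().round(1),np.round(e[0],1),round(e[1],1),'pol',np.hypot(*d).round(1),np.degrees(np.arctan2(d[1],d[0])).round(1))
cl('pin',283,182,67,76,14)
cl('wing',222,87,81,89,26);cl('dome',256,30,81,89,26);cl('nut',349,88,81,89,26);cl('bolt',315,140,81,89,26)
cl('handle',336,5,130,146,20);cl('hub',287,88,50,75,20)
for n,u,v,z in[('pin',283,181,72),('handle',338,4,142),('hub',287,88,60),('ptrTip',218,127,57),('ptrbase',190,142,50),('tin',385,262,35),('plTip',266,202,3)]:
    x=ray(p,u,v,z);d=x[:2]-c;print(n,x.round(0),np.hypot(*d).round(1),np.degrees(np.arctan2(d[1],d[0])).round(1))
k=(W[...,2]>50)&(W[...,2]<62)&(r>108)&(r<160);Q=W[k]; Q=Q[Q[:,1]>-35]
d=Q[:,:2]-c;print('pointer',len(Q),np.hypot(*d.T).min(),np.hypot(*d.T).max(),np.degrees(np.arctan2(d[:,1],d[:,0])%(2*np.pi)).mean() if len(Q) else 0)
E
```

```text
centre [504.40771536  29.47034698] 105 41.72938000586554
pin 152 [462.2 -71.7] 73.3 [462.1 -72.4] 8.8 pol 110.3 -112.6
wing 893 [438.9  57.6] 89.0 [438.3  57.6] 21.1 pol 71.8 156.9
dome 1005 [495.   99.6] 88.6 [495.3 101.2] 21.2 pol 72.3 97.2
nut 579 [566.    3.8] 88.9 [570.9   2.4] 21.1 pol 71.8 -22.2
bolt 767 [513.4 -39.8] 88.7 [513.9 -41.2] 20.9 pol 71.3 -82.4
handle 457 [560.   72.3] 143.7 [561.6  73.5] 9.9 pol 72.2 37.6
hub 406 [504.   29.8] 65.2 [504.2  29.3] 14.0 pol 0.2 -141.9
pin [462. -70.  72.] 108.2 -112.8
handle [562.  76. 142.] 74.5 38.9
hub [506.  30.  60.] 2.1 11.3
ptrTip [413.  19.  57.] 92.3 -173.7
ptrbase [371.  16.  50.] 133.7 -174.0
tin [ 558. -249.   35.] 283.9 -79.2
plTip [ 427. -108.    3.] 157.8 -119.3
pointer 155 109.05800723059262 141.70917317728802 187.17349657072552
```

Scaled: 0.01 rad / 1.5708 = 0.0064.

Request:
{"fn": "move_arm", "kwargs": {
  "motion": [
    [0,0,0.0064,-0.01,0.017,0.03,0.045],
    [0,0,0.0064,-0.02,0.034,0.07,0.045],
    [0,0,0.0064,-0.02,0.034,0.12,0.045],
    [0,0,0.0064,-0.02,0.034,0.165,0.045],
    [0,0,0.0064,-0.02,0.034,0.205,0.045],
    [0,0,0.0064,-0.02,0.034,0.235,0.045],
    [0,0,0.0064,-0.02,0.034,0.252,0.045],
    [0,0,0.0064,-0.02,0.034,0.252,0.045]
  ]
}}

```text
clock: 3.15
eef_pos: [461.0, -73.3, 48.1]
tcp_rot: [-3.139, 0.001, 1.166]
contact_force: [0.1, 0.9, -0.0]
opening: 0.531
grasp_force: 0.0
```

```bash
python3 - <<'E'
from h import *
s=sensors.sense();print(s['eef_pos'],s['contact_force'],go([462.2,-72.2,48],1.176))
im,d,p=snap('wrist','w2.png');np.savez('w2.npz',W=world(d,p))
E
```

```text
[460.96817149 -73.26919404  48.14899367] [ 0.08194828  0.87623157 -0.04600736] (array([-0.003 ,  0.0007, -0.0096]), array([0.0015, 0.0007, 0.0001]))
```

View pics/w2.png

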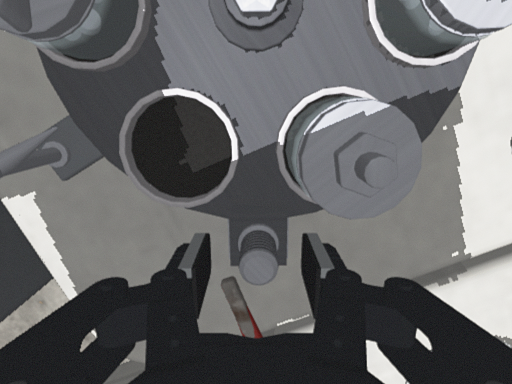

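The pin's head, at (258,265), sits midway between the fingers. I'll close on it and pull.

Request:
{"fn": "move_arm", "kwargs": {
  "motion": [
    [0,0,0,0.001,0.0005,0,0.0],
    [0,0,0,0.001,0.0005,0,0.0],
    [0,0,0,0.001,0.0005,0,0.0],
    [0,0,0,0.001,0.0005,0,0.0],
    [0,0,0,0.001,0.0005,-0.003,0.0],
    [0,0,0,0.001,0.0005,-0.006,0.0],
    [0,0,0,0.001,0.0005,-0.01,0.0],
    [0,0,0,0.001,0.0005,-0.015,0.0]
  ],
  "grip_force": 60
}}

```text
clock: 4.2
eef_pos: [463.0, -72.6, 64.6]
tcp_rot: [-3.141, 0.0, 1.169]
contact_force: [0.4, 0.3, -0.6]
opening: 0.174
grasp_force: 59.3
```

Request:
{"fn": "move_arm", "kwargs": {
  "motion": [
    [0,0,0,0,0,-0.01,0.0],
    [0,0,0,0,0,-0.025,0.0],
    [0,0,0,0,0,-0.045,0.0],
    [0,0,0,0,0,-0.07,0.0],
    [0,0,0,0,0,-0.1,0.0],
    [0,0,0,0,0,-0.12,0.0],
    [0,0,0,0,0,-0.13,0.0]
  ]
}}

```text
clock: 5.08
eef_pos: [463.6, -72.7, 196.2]
tcp_rot: [3.139, -0.001, 1.169]
contact_force: [0.3, -0.6, -0.0]
opening: 0.174
grasp_force: 59.3
```

```bash
python3 - <<'E'
from h import *
W=np.load('w1.npz')['W'];q=np.array([553,-260]);r=np.hypot(*(W[...,:2]-q).transpose(2,0,1))
P=W[(abs(W[...,2]-35)<4)&(r<60)];print('tin',len(P),cv2.minEnclosingCircle(P[:,:2].astype(np.float32)),P[:,2].max())
P=W[(W[...,2]>2)&(W[...,2]<9)&(r<40)];print('floor',len(P),P.mean(0) if len(P) else 0)
c=np.array([504.4,29.5])
for fn in('w1','w2','top1'):
    W=np.load(fn+'.npz')['W'];d=W[...,:2]-c;r=np.hypot(*d.transpose(2,0,1));a=np.degrees(np.arctan2(d[...,1],d[...,0]))%360
    for lo,hi in((102,115),(115,125),(125,135),(135,150)):
        k=(W[...,2]>35)&(W[...,2]<66)&(r>lo)&(r<hi)&(a>175)&(a<205);print(fn,lo,k.sum(),np.round([a[k].mean(),a[k].min(),a[k].max(),W[...,2][k].max()],1) if k.sum() else '')
s=sensors.sense();print(s['eef_pos'],go([552,-262,170],1.169))
im,d,p=snap('wrist','w3.png')
E
```

```text
tin 263 ((554.738037109375, -262.7747802734375), 47.321632385253906) 36.7406682573544
floor 0 0
w1 102 28 [187.1 186.1 188.3  54.3]
w1 115 40 [187.2 185.6 188.7  55.5]
w1 125 58 [187.2 185.3 189.2  58. ]
w1 135 39 [187.2 185.4 189.   58.1]
w2 102 247 [187.2 185.9 188.2  54.6]
w2 115 369 [187.3 185.4 188.8  56.1]
w2 125 427 [187.8 185.2 189.   56.6]
w2 135 86 [188.8 188.1 189.   54.3]
top1 102 4 [186.8 186.8 187.   52. ]
top1 115 8 [187.4 186.6 188.6  55.7]
top1 125 9 [187.7 186.2 188.9  57.1]
top1 135 12 [187.8 186.  189.1  59.6]
[463.58062649 -72.65416118 196.22889677] (array([ 0.0025, -0.0006, -0.0002]), array([-0.1397,  0.1554,  0.0265]))
```

View pics/w3.png

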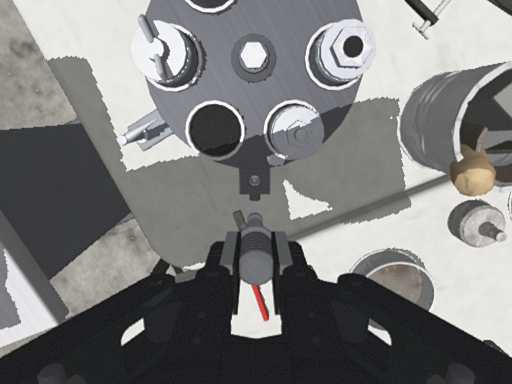

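The pin is out and held, and the pointer bears 187.2° from the axis. Next I'll carry the pin over the grey tin, tilted so that it will lie down.

Scaled: -0.6 rad / 1.5708 = -0.382.

Request:
{"fn": "move_arm", "kwargs": {
  "motion": [
    [0,0,0,-0.01,0.012,0,0.0],
    [0,-0.0318,0,-0.03,0.035,0,0.0],
    [0,-0.0955,0,-0.055,0.062,0,0.0],
    [0,-0.1592,0,-0.08,0.092,0.01,0.0],
    [0,-0.2228,0,-0.105,0.12,0.02,0.0],
    [0,-0.2865,0,-0.125,0.145,0.035,0.0],
    [0,-0.3501,0,-0.134,0.155,0.05,0.0],
    [0,-0.382,0,-0.136,0.157,0.056,0.0]
  ]
}}

```text
clock: 6.12
eef_pos: [553.8, -260.1, 135.3]
tcp_rot: [-3.137, 0.603, 1.171]
contact_force: [-0.5, 0.5, -0.0]
opening: 0.174
grasp_force: 59.4
```

```bash
python3 - <<'E'
from h import *
s=sensors.sense();R=Ro.from_euler('xyz',s['tcp_rot']);print(s['eef_pos'],s['qpos'].round(2));z=R.apply([0,0,1]);tip=s['eef_pos']+44.5*z;print('z',z,'tip',tip)
tgt=np.array([545.5,-283,9.5]);print((R.inv().apply(tgt-tip)/1000).round(4), (R.inv().apply([0,0,.1])).round(4))
E
```

```text
[ 553.84836151 -260.05061781  135.30156293] [-0.13  0.55  1.72 -0.64  1.15  0.62]
z [-0.22487876 -0.52060238 -0.82365205] tip [ 543.84125654 -283.21742365   98.64904655]
[0.0513 0.0018 0.0729] [-0.0567 -0.0004 -0.0824]
```

Now I'll lower it, open the fingers, and retreat straight up.

Request:
{"fn": "move_arm", "kwargs": {
  "motion": [
    [0,0,0,0.01,0,0.014,0.0],
    [0,0,0,0.025,0.001,0.036,0.0],
    [0,0,0,0.04,0.002,0.057,0.0],
    [0,0,0,0.05,0.002,0.071,0.0],
    [0,0,0,0.051,0.002,0.073,0.0],
    [0,0,0,0.051,0.002,0.073,0.0],
    [0,0,0,0.051,0.002,0.073,0.04],
    [0,0,0,0.051,0.002,0.073,0.04]
  ],
  "grip_force": 40
}}

```text
clock: 7.12
eef_pos: [557.0, -259.2, 50.1]
tcp_rot: [3.14, 0.6, 1.168]
contact_force: [0.1, 0.3, -0.7]
opening: 0.472
grasp_force: 0.0
```

Request:
{"fn": "move_arm", "kwargs": {
  "motion": [
    [0,0,0,0,0,0,0.04],
    [0,0,0,0,0,0,0.04],
    [0,0,0,-0.01,0,-0.01,0.04],
    [0,0,0,-0.02,0,-0.03,0.04],
    [0,0,0,-0.04,0,-0.06,0.04],
    [0,0,0,-0.06,0,-0.09,0.04],
    [0,0,0,-0.07,0,-0.11,0.04],
    [0,0,0,-0.08,0,-0.12,0.04]
  ]
}}

```text
clock: 8.12
eef_pos: [557.7, -257.2, 195.3]
tcp_rot: [3.139, 0.599, 1.168]
contact_force: [0.2, -0.9, -0.6]
opening: 0.47
grasp_force: 0.0
```

```bash
python3 - <<'E'
from h import *
s=sensors.sense();print(s['eef_pos'],s['contact_force'])
im,d,p=snap('wrist','w4.png');np.savez('w4.npz',im=im,W=world(d,p))
im,d,p=snap('top','t4.png');np.savez('t4.npz',im=im,W=world(d,p))
E
```

```text
[ 557.71450575 -257.22645825  195.28364518] [ 0.16658696 -0.87003635 -0.55889252]
```

View pics/w4.png

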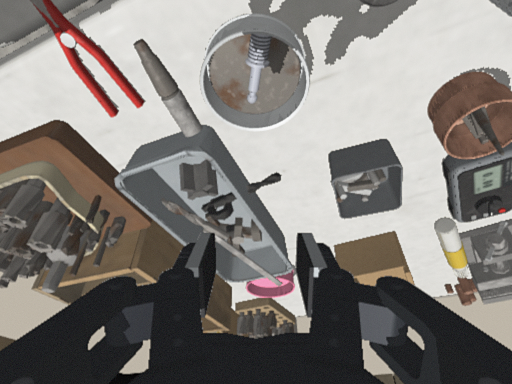

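The pin lies inside the grey tin at (256,65), and the pliers are unmoved. Next is the handle.

```bash
python3 - <<'E'
from h import *
s=sensors.sense();R=Ro.from_euler('xyz',s['tcp_rot'])
for f in (.1,.25,.4,.55,.7,.85,.95,1):
    print((R.inv().apply(f*(np.array([561.8,73,225])-s['eef_pos']))/1000).round(3))
print(go([561.8,73,225],1.17))
E
```

```text
[ 0.024 -0.013 -0.02 ]
[ 0.059 -0.031 -0.049]
[ 0.094 -0.05  -0.079]
[ 0.13  -0.069 -0.109]
[ 0.165 -0.088 -0.138]
[ 0.2   -0.107 -0.168]
[ 0.224 -0.119 -0.188]
[ 0.235 -0.125 -0.198]
(array([ 0.0015,  0.5997, -0.0017]), array([ 0.2355, -0.1255, -0.1978]))
```

Scaled: 0.6 rad / 1.5708 = 0.382.

Request:
{"fn": "move_arm", "kwargs": {
  "motion": [
    [0,0.0255,0,0.024,-0.013,-0.02,0.05],
    [0,0.0764,0,0.059,-0.031,-0.049,0.05],
    [0,0.1401,0,0.094,-0.05,-0.079,0.05],
    [0,0.2037,0,0.13,-0.069,-0.109,0.05],
    [0,0.2674,0,0.165,-0.088,-0.138,0.05],
    [0,0.331,0,0.2,-0.107,-0.168,0.05],
    [0,0.3692,0,0.224,-0.119,-0.188,0.05],
    [0,0.382,0,0.235,-0.125,-0.198,0.05]
  ]
}}

```text
clock: 9.22
eef_pos: [561.1, 73.5, 223.3]
tcp_rot: [-3.14, 0.0, 1.169]
contact_force: [-0.2, 0.2, -0.7]
opening: 0.581
grasp_force: 0.0
```

```bash
python3 - <<'E'
from h import *
s=sensors.sense();print(s['eef_pos'],s['tcp_rot'],go([561.8,73.2,107],1.17))
im,d,p=snap('wrist','w5.png');W=world(d,p)
r=np.hypot(*(W[...,:2]-[562,73]).transpose(2,0,1));k=(W[...,2]>120)&(W[...,2]<148)&(r<25);Q=W[k]
print(len(Q),Q.max(0),cv2.minEnclosingCircle(Q[:,:2].astype(np.float32)))
E
```

```text
[561.05432621  73.50194754 223.26719858] [-3.14013860e+00  2.07177434e-04  1.16898452e+00] (array([-0.0015,  0.0002, -0.001 ]), array([0.    , 0.001 , 0.1163]))
595 [572.05467744  84.02610633 143.82500695] ((562.2019653320312, 74.09708404541016), 9.973617553710938)
```

View pics/w5.png

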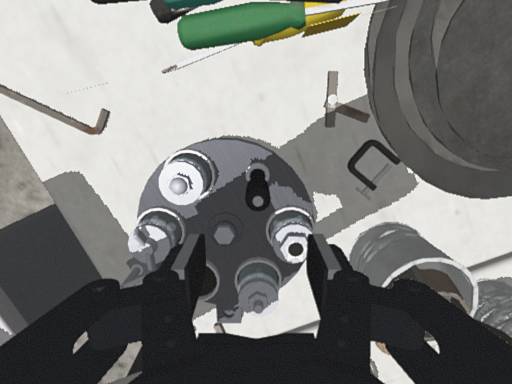

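The handle, at (258,190), is midway between the fingers. I'll descend and grip.

Request:
{"fn": "move_arm", "kwargs": {
  "motion": [
    [0,0,0,0,0.001,0.03,0.05],
    [0,0,0,0,0.001,0.065,0.05],
    [0,0,0,0,0.001,0.095,0.05],
    [0,0,0,0,0.001,0.113,0.05],
    [0,0,0,0,0.001,0.116,0.0],
    [0,0,0,0,0.001,0.116,0.0],
    [0,0,0,0,0.001,0.116,0.0],
    [0,0,0,0,0.001,0.116,0.0]
  ],
  "grip_force": 40
}}

```text
clock: 10.28
eef_pos: [562.4, 72.2, 108.3]
tcp_rot: [-3.141, 0.0, 1.169]
contact_force: [-1.4, -1.5, -6.8]
opening: 0.216
grasp_force: 39.7
```

```bash
python3 - <<'E'
from h import *
s=sensors.sense();print(s['eef_pos'],s['contact_force'],s['opening'],s['grasp_force'])
c=np.array([504.4,29.5]);R=Ro.from_euler('xyz',s['tcp_rot']);d=s['eef_pos'][:2]-c;a=np.arctan2(d[1],d[0]);r=np.hypot(*d);print(r,np.degrees(a))
for k in np.arange(1,9)/8:
    b=a+np.radians(30)*k;print((R.inv().apply([*(c+r*np.array([np.cos(b),np.sin(b)])-s['eef_pos'][:2]),0])/1000).round(4))
E
```

```text
[562.36645313  72.23241468 108.30564321] [-1.44784944 -1.49381476 -6.82229892] 0.21644235821657007 39.68190576299094
72.01506059588426 36.3973485937594
[ 0.0023 -0.0041  0.    ]
[ 0.0043 -0.0084  0.    ]
[ 0.006  -0.0128  0.    ]
[ 0.0074 -0.0173  0.    ]
[ 0.0085 -0.0219  0.    ]
[ 0.0093 -0.0265  0.    ]
[ 0.0098 -0.0312  0.    ]
[ 0.01   -0.0359  0.    ]
```

Request:
{"fn": "move_arm", "kwargs": {
  "motion": [
    [0,0,0,0.0012,-0.002,0,0.0],
    [0,0,0,0.0023,-0.0041,0,0.0],
    [0,0,0,0.0034,-0.0062,0,0.0],
    [0,0,0,0.0043,-0.0084,0,0.0],
    [0,0,0,0.0052,-0.0106,0,0.0],
    [0,0,0,0.006,-0.0128,0,0.0],
    [0,0,0,0.0067,-0.015,0,0.0],
    [0,0,0,0.0074,-0.0173,0,0.0]
  ]
}}

```text
clock: 11.28
eef_pos: [549.3, 85.8, 108.3]
tcp_rot: [-3.141, 0.001, 1.169]
contact_force: [-3.0, -3.9, -3.1]
opening: 0.219
grasp_force: 40.1
```

Request:
{"fn": "move_arm", "kwargs": {
  "motion": [
    [0,0,0,0.0006,-0.0023,0,0.0],
    [0,0,0,0.0011,-0.0046,0,0.0],
    [0,0,0,0.0015,-0.0069,0,0.0],
    [0,0,0,0.0019,-0.0092,0,0.0],
    [0,0,0,0.0022,-0.0115,0,0.0],
    [0,0,0,0.0024,-0.0139,0,0.0],
    [0,0,0,0.0026,-0.0186,0,0.0],
    [0,0,0,0.0026,-0.0186,0,0.0]
  ]
}}

```text
clock: 12.28
eef_pos: [533.0, 95.3, 108.3]
tcp_rot: [-3.141, 0.001, 1.169]
contact_force: [-2.5, -6.0, -4.3]
opening: 0.222
grasp_force: 40.0
```

```bash
python3 - <<'E'
from h import *
s=sensors.sense();print(s['eef_pos'],s['contact_force'],s['opening'],s['grasp_force'])
c=np.array([504.4,29.5]);d=s['eef_pos'][:2]-c;print('eef az',np.degrees(np.arctan2(d[1],d[0])),np.hypot(*d))
for n in('wrist','top','scene'):
    im,d,p=snap(n,n+'6.png');W=world(d,p)
    for nm,a in (('wing',187.2),('dome',127.2),('nut',7.2),('bolt',-52.8)):
        q=c+72*np.array([np.cos(np.radians(a)),np.sin(np.radians(a))])
        k=(W[...,2]>81)&(W[...,2]<89)&(np.hypot(*(W[...,:2]-q).transpose(2,0,1))<26)
        if k.sum()>10:
            e=cv2.minEnclosingCircle(W[k][:,:2].astype(np.float32));print(n,nm,k.sum(),np.round(e[0]-q,1),round(e[1],1))
im=cv2.imread('pics/top6.png')[155:260,112:284];cv2.imwrite('pics/c6.png',cv2.resize(im,None,fx=4.6,fy=4.6,interpolation=cv2.INTER_CUBIC))
E
```

```text
[533.04486512  95.34602554 108.276804  ] [-2.48123864 -6.04639066 -4.31904776] 0.22195486379460533 39.97655960731208
eef az 66.48961054245076 71.80687555872412
wrist wing 22 [ 2.1 16.2] 7.1
wrist dome 1459 [2.1 4. ] 20.8
wrist nut 1238 [2.5 3.7] 20.9
wrist bolt 22 [10.2 12.1] 6.6
top wing 126 [-1.6  0.8] 21.1
top dome 125 [-0.8  0.8] 21.2
top nut 80 [-1.7 -0.1] 21.1
top bolt 127 [-1.2 -0.2] 20.9
scene wing 59 [-3.9  1. ] 20.7
scene dome 55 [-1.1  1.3] 22.0
scene nut 43 [-3.2 -1. ] 21.9
scene bolt 55 [-4.8 -0. ] 22.0
```

View pics/c6.png

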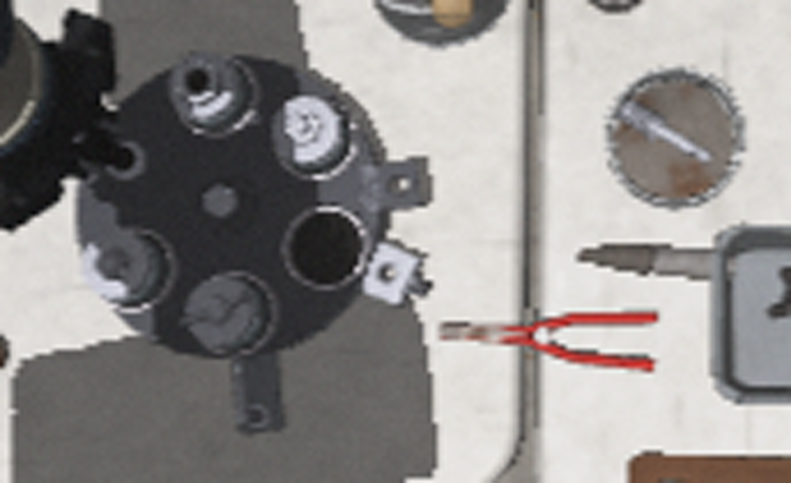

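The wing-nut jar, at crop (230,312), is in line with the pointer and measures within 2 mm. The pin is in the tin, the pliers haven't moved and the handle is held. I'll let it settle and hand in.

Request:
{"fn": "move_arm", "kwargs": {
  "motion": [
    [0,0,0,0,0,0,0.0],
    [0,0,0,0,0,0,0.0],
    [0,0,0,0,0,0,0.0],
    [0,0,0,0,0,0,0.0]
  ]
}}

```text
clock: 12.92
eef_pos: [533.3, 95.3, 108.3]
tcp_rot: [3.142, 0.001, 1.169]
contact_force: [-2.1, -5.8, -4.3]
opening: 0.218
grasp_force: 40.0
```

```bash
python3 -c "
from h import *
s=sensors.sense();print(s['eef_pos'],s['grasp_force'],abs(s['qvel']).max());print(order.sign_off())"
```

```text
[533.29351408  95.25050603 108.28220574] 40.016668169992045 0.0015291769474108524
the job is handed in; nothing more can be done
None
```

I handed the job in at 12.9 s; no verdict came back, but my last check had the lock pin lying in the grey tin, the wing-nut jar about 2 mm from its place at the pointer, the jars seated, the pliers unmoved and the gripper holding the handle at 40 N.

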